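# Lock the fixture head into the leaning setting stand

## Robot

A 6-joint arm with a two-finger parallel gripper is mounted at the origin on the work surface. World frame = base frame: x ahead of the robot, y to its left, z up, the work surface at z = 0. Lengths are in m, angles in rad, forces in N, time in s.
With the tool pointing down it reaches from about 0.3 to 0.775 m from the base axis. Payload 14.6 kg.
Tool frame: the origin (TCP) lies at the very end of the fingers, on their centre line; the grasp point (between the pads) lies 19 mm behind it; z points along the fingers, y is the line along which they close (so a half turn about z gives the same grasp; the last joint's range is limited). The gripper opens to 94 mm and grips with 3 to 60 N. Pads are 16 mm wide; open, the fingers measure 119 mm over their backs; the gripper's body (75 mm by 177 mm) begins 78 mm behind the grasp point.
Start: joints at [-1.269, 0.3, 1.521, -0, 1.321, -0.067], TCP at [0.198, -0.513, 0.205] pointing down, gripper open.
Joint ranges: [-3.03, 3.03], [-0.79, 2.21], [0.23, 2.52], [-1.04, 4.18], [0, 3.07], [-2.55, 2.55]. Speed limits (rad/s): [2.22, 2.22, 2.57, 3.14, 3.14, 3.14].

## Interface

Orientations are given as a unit quaternion [x, y, z, w].
In Python, from bench import env gives the robot as it stands.
- The arm moves only by the tool apply_moves, never from a script. Its argument "plan" is one flat list of numbers, 4 for each row, row after row: the shift along the tool's x, y, z in mm, then the turn about the tool's z in degrees. A call has 1 to 12 rows; each row is the pose to reach, as a shift and turn from the pose commanded when the call began, along the tool's axes at that moment; what a row does not reach only later rows make up. A row lasts 1/8 s, in which the tool goes at most 62.5 mm and 10.7 degrees, less where a joint would pass 70% of its speed; a pose out of reach is approached as far as the arm can. A call with a gripper value outside its range is refused whole. "jaw" is the closure, from -1 (fully open) to 1 (shut), so that 0 is half open, set as the call begins (left out, the last holds). The fingers move at their own pace and stop on an object; "newtons" is the grip in N (left out, the last holds). Time passes only in rows, so rows that repeat a pose let the fingers close. It gives the time, the measured TCP pose, the force, the opening and the grip force at its end, in the units of the state.
- env.read_state(): the state, without advancing time (a new reading comes with each control period).
- env.snapshot(name): name is "scene" or "top" or "wrist"; returns a dict with "img" (400x640x3 uint8, red, green, blue), "vfov" (degrees; the focal length in pixels is half the picture's height over the tangent of half this angle, whatever the lens; pixels are square), "cx", "cy" (the principal point, pixels), "pose" (4x4, takes a point from camera to world coordinates); the wrist camera has in their place "tool_from_camera" (4x4, takes a point from camera to tool coordinates, whose origin is the TCP and whose axes are the flange's). Camera axes: x right, y down, z forward; pixel columns grow to the right and rows downward; lengths in m; the calibration is good to about 2 mm. A picture is of the moment at which its call begins: read the wrist's pose just before it. There is no depth.
- env.finish_job(): hands the job in; it is judged then, once.
The state is a dict: "time": time; "joint_pos": joint angles; "joint_vel": joint speeds; "effort": joint torques, N m; "ee_pos": TCP position; "ee_rot": TCP orientation; "wrist_force": force on the tool from outside, world axes, zero at the start; "ft_torque": the same for the moment, N m; "opening": opening from 0.0 (shut) to 1.0 (fully open); "finger_force": force on a finger pad.
Only numpy, scipy, OpenCV 4.12 (cv2) and the standard library are available. Lean on these libraries where they do the work, as an engineer would, in place of code of your own. Each camera call takes 0.05 s, during which the arm holds its last target. There are 200 camera calls.

## Task

Pick up the fixture head that has the cross-pin through its shank, lower it into the leaning bayonet collar of the setting stand until its pin hangs on the ledge, then twist it clockwise (looking down on the head) until the pin drops fully home into the locking notches, and let go of it. Leave the plain head without a pin and everything else on the bench where it is.

Things in the scene. Friction and masses are not known exactly. Their poses are not given: they have to be found in the camera images.
- pinned_head_grip (a point): Grip block centre of the pinned fixture head: aluminium block 62 mm along x, 26 mm across y (grasp across y), 44 mm high (22 mm above and below this point), a 3 mm brass button on top. The loose head (0.3 to 0.6 kg, 110 mm high) stands upright on the bench on its shank, z up; its foot is 88 mm below this point. A half turn about z makes no difference to the job.
- pinned_head_disc (a point): Centre of the pinned head's aluminium disc, 68 mm diameter, 10 mm thick, 27 mm below the grip centre. The block stands on it; the steel shank below it is 46 mm in diameter and 56 mm long, with a bevelled foot. Same axes as the grip.
- pinned_head_pin (a point): Centre of the pinned head's cross-pin, on the shank axis, 72 mm below the grip centre and 16 mm above the foot. The pin is 10 mm in diameter and 90 mm long, along x (parallel to the block's long side); its ends stick out 22 mm from the shank. Same axes as the grip.
- collar: Bayonet collar of the setting stand, a fixed steel tube 52 mm inside, 66 mm outside, 60 mm deep. Origin: centre of its inner floor, 100 mm above the bench. z: out of the mouth along the tube axis, which leans 28 degrees from vertical to the stand's -x side (towards the robot when not turned); x: across, in the plane of the lean. Two J-slots half a turn apart take the ends of the cross-pin.
- collar_mouth (a point): Centre of the collar's mouth, at z = 60 mm of the collar, same axes. The two slot entries are open from the rim down to the ledge, about 17 mm wide, at 60 and 240 degrees about z from x (counter-clockwise looking into the mouth). The shank has 3 mm of play all round.
- collar_hang (a point): Where the pin centre is when the pin hangs on the ledge: z = 35 mm on the collar axis (ledge surface at 30 mm), same axes. From the entries the ledge leads clockwise (looking into the mouth) under a hooked rim whose underside is at z = 48 mm, so the pin has 8 mm of play upwards there.
- collar_lock (a point): Where the pin centre is when locked: z = 23 mm on the collar axis, same axes, pin along x. The notches are at 0 and 180 degrees, about 15 mm wide, floor at z = 18 mm, an end stop just beyond: a 60 degree clockwise twist from the entries, then 12 mm down. No spring; friction may hold the head up: press it lightly down the axis (5 to 10 N). Locked, the disc is 3 mm off the rim.
- stand: Fixed setting stand: dark steel base plate 150 x 130 mm, 14 mm thick, with a leaning round post that carries the collar. Origin on the bench, straight below the centre of the collar's floor; the plate reaches from 30 mm before it to 120 mm beyond it (its x).
- plain_head_grip (a point): Centre of the grip block of the other fixture head: the same but without a cross-pin. Leave it alone.
- hammer: Loose hammer lying on the bench; leave it.
- jar: Loose glass jar with white cap, 68 mm wide and 85 mm high; leave it.
- brush: Loose brush lying nearer to the robot than the stand; leave it.
- mandrel: Loose tapered steel ring mandrel standing on its 60 mm foot, 162 mm high; origin under the foot. Leave it.
- screwdriver: Loose screwdriver lying on the bench; leave it.
- dish: Loose white bowl, 90 mm wide, 30 mm high; leave it.
Mind the look-alikes: they are no part of the job. What is shaped like the part that bears pinned_head_grip but blue or green is not meant.

How it is judged:
By the outcome, as a careful person would: the job done as asked, in the order asked, and still so for the second after the job is handed in, with the robot touching nothing.
It also fails if it takes over 51 s, if anything falls off the work surface, if the arm or the gripper's body presses on something with over 40 N, if the wrist force passes 120 N, or if a joint passes its speed limit or range.

## Working session

There is one attempt and no reset: what is moved stays moved. The work goes in short steps, Python scripts to look and compute and a tool call to move; the robot and the scene stay as the last step left them, time stands still between calls to the robot, and variables do not carry over. Pictures are saved under pics/ and viewed, at most 10 in all, crops included, and the job is handed in when it is done.

Besides the shell and the picture viewer there is one more tool, called after "Request:" by a JSON object that holds its "op" and its "data", one argument or row to a line. apply_moves: Moves the arm, as the interface text tells. Its arguments: {"type":"object","properties":{"plan":{"type":"array","items":{"type":"number"}},"jaw":{"type":"number"},"newtons":{"type":"number"}},"required":["plan"]}

```bash
mkdir -p pics; ls; cat > h.py <<'E'
import numpy as np, cv2
from bench import env
from scipy.spatial.transform import Rotation as R
def snap(n,fn=None):
    s=env.read_state(); d=env.snapshot(n)
    if 'pose' not in d:
        T=np.eye(4);T[:3,:3]=R.from_quat(s['ee_rot']).as_matrix();T[:3,3]=s['ee_pos']
        d['pose']=T@np.array(d['tool_from_camera'])
    d['pose']=np.array(d['pose']); d['img']=np.array(d['img'])
    d['f']=200/np.tan(np.radians(d['vfov'])/2)
    if fn: cv2.imwrite('pics/'+fn,d['img'][:,:,::-1]); np.savez('pics/'+fn[:-4],**{k:d[k] for k in('img','pose','f','cx','cy')})
    return d
def load(n): return {k:v for k,v in np.load('pics/'+n+'.npz').items()}
def ray(d,u,v):
    r=d['pose'][:3,:3]@np.array([(u-d['cx'])/d['f'],(v-d['cy'])/d['f'],1]); return d['pose'][:3,3],r/np.linalg.norm(r)
def onz(d,u,v,z):
    o,r=ray(d,u,v); return o+r*(z-o[2])/r[2]
def tri(a,b):
    A=np.zeros((3,3));y=np.zeros(3)
    for o,r in(a,b):
        P=np.eye(3)-np.outer(r,r);A+=P;y+=P@o
    p=np.linalg.solve(A,y); return p,[np.linalg.norm((np.eye(3)-np.outer(r,r))@(p-o)) for o,r in(a,b)]
def proj(d,p):
    T=np.linalg.inv(d['pose']);c=T[:3,:3]@np.array(p)+T[:3,3]; return c[:2]/c[2]*d['f']+[d['cx'],d['cy']]
E
python3 - <<'E'
from h import *
for n in('scene','top','wrist'):
    d=snap(n,n+'0.png'); print(n,d['vfov'],d['cx'],d['cy'],d['pose'].round(3).tolist())
print(env.read_state())
E
```

```text
pics
scene 44.78974914270967 316.7109133056896 205.47658572609345 [[-0.866, 0.28, -0.415, 1.055], [0.501, 0.497, -0.709, 0.939], [0.008, -0.821, -0.57, 0.841], [0.0, 0.0, 0.0, 1.0]]
top 42.09585121461942 315.9461087036286 216.82904238345444 [[0.025, -0.992, 0.127, 0.354], [-0.999, -0.022, 0.024, -0.015], [-0.02, -0.127, -0.992, 1.512], [0.0, 0.0, 0.0, 1.0]]
wrist 65.30082920723864 325.4408770234613 195.20674747216216 [[0.361, -0.895, -0.262, 0.275], [-0.932, -0.347, -0.1, -0.483], [-0.001, 0.281, -0.96, 0.384], [0.0, 0.0, 0.0, 1.0]]
{'time': 0.15, 'joint_pos': array([-1.26860561e+00,  3.00346986e-01,  1.52140809e+00,  1.03084416e-05,
        1.32067663e+00, -6.66015663e-02]), 'joint_vel': array([-0.00062145, -0.00321529, -0.0026282 ,  0.00012255,  0.00067124,
        0.00016548]), 'effort': array([ 2.05304503e-03, -5.31955040e+01, -3.52818274e+01,  7.08353100e-02,
        2.36136216e-02, -8.37482276e-05]), 'ee_pos': array([ 0.19821377, -0.51284619,  0.20502759]), 'ee_rot': array([ 9.83047297e-01,  1.83351674e-01, -4.43448315e-05, -4.17204309e-04]), 'wrist_force': array([ 0.2899959 , -0.52864421, -0.09760542]), 'ft_torque': array([-0.00443666, -0.02461606,  0.00694793]), 'finger_force': 0.0, 'opening': 1.0014800893210163}
```

View pics/scene0.png

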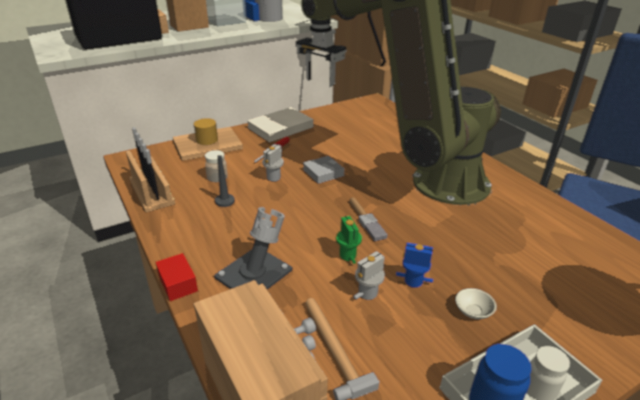

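View pics/top0.png

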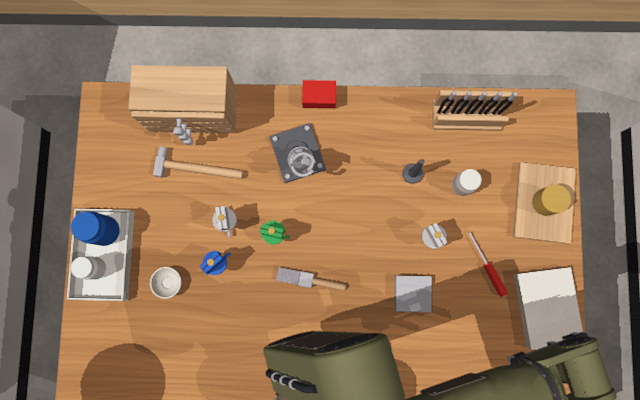

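The scene view shows silver heads at (369,275) and (273,160), green and blue look-alikes, and the stand at (258,250). In the top view the silver heads are at (224,219) and (434,236), and the collar is at (302,160). I need a zoom to see which head has the pin.

```bash
python3 - <<'E'
from h import *
s=load('scene0')['img'];t=load('top0')['img']
c=lambda im,u,v,w=35:cv2.resize(im[v-w:v+w,u-w:u+w],(266,266),interpolation=cv2.INTER_CUBIC)
o=np.vstack([np.hstack([c(s,369,275),c(s,273,162),c(s,260,245,45)]),np.hstack([c(t,224,219,20),c(t,434,236,20),c(t,300,155,35)])])
cv2.imwrite('pics/z1.png',o[:,:,::-1])
E
```

```text
(no output)
```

View pics/z1.png

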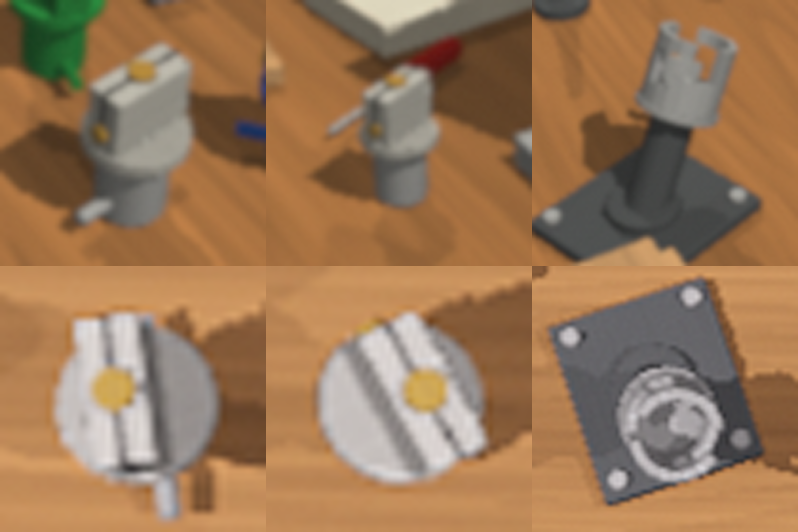

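The left-hand silver head, at top (224,219), has the pin. The other head's "stick" is only the screwdriver. Next I'll measure the button and the plate corners.

```bash
python3 - <<'E'
from h import *
s=load('scene0');t=load('top0')
def brass(d,u,v,w):
    hsv=cv2.cvtColor(d['img'],cv2.COLOR_RGB2HSV)[v-w:v+w,u-w:u+w]
    m=cv2.inRange(hsv,(18,120,140),(32,255,255));n,l,st,c=cv2.connectedComponentsWithStats(m)
    return [(c[i]+[u-w,v-w],st[i][4]) for i in range(1,n)]
a=brass(t,224,219,15);b=brass(s,371,258,12);print(a,b)
pa=max(a,key=lambda x:x[1])[0]; print(onz(t,*pa,.112))
pb=max(b,key=lambda x:x[1])[0]; print(onz(s,*pb,.112),tri(ray(t,*pa),ray(s,*pb)))
# plate
g=cv2.cvtColor(t['img'],cv2.COLOR_RGB2HSV)
m=np.zeros((400,640),np.uint8);m[115:200,260:340]=cv2.inRange(g,(0,0,0),(180,75,125))[115:200,260:340]
m=cv2.morphologyEx(m,cv2.MORPH_OPEN,np.ones((3,3)))
cs,_=cv2.findContours(m,0,2);cc=max(cs,key=cv2.contourArea);print(cv2.minAreaRect(cc))
# screws: crop (265..335,120..190) scale 3.8
for p in [(38,71),(158,30),(208,172),(86,213)]:
    u,v=265+p[0]/3.8,120+p[1]/3.8; print((u,v),onz(t,u,v,.016))
for q in cv2.boxPoints(cv2.minAreaRect(cc)): print(q,onz(t,*q,.014))
cv2.imwrite('pics/m.png',m)
E
```

```text
[(array([220.80769231, 217.19230769]), np.int32(26))] [(array([370.53846154, 258.15384615]), np.int32(26))]
[0.52584989 0.2775293  0.112     ]
[0.5232452  0.27609733 0.112     ] (array([0.52513806, 0.27749615, 0.11391983]), [np.float64(0.0006011857912834178), np.float64(0.0006011857912836992)])
((297.20001220703125, 152.6000213623047), (49.33153533935547, 43.006980895996094), 71.56505584716797)
(275.0, 138.68421052631578) [0.7757833  0.14764048 0.016     ]
(306.57894736842104, 127.89473684210526) [0.81051199 0.05485237 0.016     ]
(319.7368421052632, 165.26315789473685) [0.69800725 0.01305089 0.016     ]
(287.63157894736844, 176.05263157894737) [0.66374939 0.10653051 0.016     ]
[269.00003 136.00003] [0.78420218 0.16600935 0.014     ]
[309.80002 122.40002] [0.82816196 0.0458116  0.014     ]
[325.4     169.20001] [ 0.68698585 -0.00384845  0.014     ]
[284.6     182.80002] [0.64381438 0.11495807 0.014     ]
```

Request:
{"op": "apply_moves", "data": {
  "plan": [0,0,-120,0,597,-540,-245,0,597,-540,-245,0,597,-540,-245,0,597,-540,-245,0,597,-540,-245,0,597,-540,-245,0,597,-540,-245,0,597,-540,-245,0,597,-540,-245,0,597,-540,-245,0,597,-540,-245,0]
}}

```text
time: 1.65
ee_pos: [0.5004, 0.0878, 0.4203]
ee_rot: [0.983, 0.183, 0.0, 0.0]
wrist_force: [0.9, -1.2, 0.8]
opening: 1.0
finger_force: 0.0
```

```bash
python3 - <<'E'
from h import *
t=load('top0')
a=np.radians(20.2);ax=np.array([-.4695*np.cos(a),-.4695*np.sin(a),.883])
for o in [(0.6948,0.065,.1)]: print(proj(t,o),proj(t,np.array(o)+.06*ax),proj(load('scene0'),np.array(o)+.06*ax))
s=env.read_state();print(s['time'],s['joint_pos'].round(3),s['ee_pos'],R.from_quat(s['ee_rot']).as_matrix().round(3).tolist())
E
```

```text
[300.64034141 159.20549066] [303.00486308 164.24142593] [270.16265237 212.5907551 ]
1.65 [ 0.102  0.142  1.226 -0.     1.773  1.303] [0.50039308 0.08784095 0.42033937] [[0.933, 0.361, 0.0], [0.361, -0.933, -0.0], [0.0, 0.0, -1.0]]
```

Request:
{"op": "apply_moves", "data": {
  "plan": [99,-86,-30,0,99,-86,-30,0,99,-86,-30,0,150,-86,-30,0,210,-86,-30,0,270,-86,-30,0,330,-86,-30,0,390,-86,-30,0,450,-86,-30,0]
}}

```text
time: 2.78
ee_pos: [0.7103, 0.2608, 0.3841]
ee_rot: [0.983, 0.183, 0.019, -0.003]
wrist_force: [-0.3, 0.2, -0.7]
opening: 1.001
finger_force: 0.0
```

```bash
python3 - <<'E'
from h import *
s=env.read_state();print(s['time'],s['joint_pos'].round(3),s['ee_pos'],R.from_quat(s['ee_rot']).as_matrix().round(3).tolist())
E
```

```text
2.775 [0.303 0.876 0.235 0.002 1.991 1.506] [0.71032399 0.26079062 0.3841481 ] [[0.932, 0.36, 0.037], [0.36, -0.933, 0.013], [0.039, 0.001, -0.999]]
```

Request:
{"op": "apply_moves", "data": {
  "plan": [60,0,-20,0,120,0,-40,0,180,0,-60,0,240,0,-80,0]
}}

```text
time: 3.28
ee_pos: [0.7286, 0.2703, 0.3669]
ee_rot: [0.982, 0.183, 0.038, -0.007]
wrist_force: [-1.2, -0.6, -0.5]
opening: 1.003
finger_force: 0.0
```

```bash
cat > st.py <<'E'
from h import *
s=env.read_state();M=R.from_quat(s['ee_rot']).as_matrix();print(s['time'],s['joint_pos'].round(3),s['ee_pos'].round(4),M.round(4).tolist(),'tilt',np.degrees(np.arccos(-M[2,2])).round(2),'az',np.degrees(np.arctan2(M[1,2],M[0,2])).round(1),s['wrist_force'].round(1),s['ft_torque'].round(2),s['opening'],s['finger_force'])
E
python3 st.py
```

```text
3.275 [0.307 0.9   0.236 0.004 1.929 1.51 ] [0.7286 0.2703 0.3669] [[0.9299, 0.3604, 0.0729], [0.3594, -0.9328, 0.0269], [0.0777, 0.0012, -0.997]] tilt 4.46 az 20.2 [-1.2 -0.6 -0.5] [ 0.   -0.02  0.03] 1.0033894956072713 0.0
```

Request:
{"op": "apply_moves", "data": {
  "plan": [-60,0,0,0,-60,0,0,0]
}}

```text
time: 3.52
ee_pos: [0.6732, 0.2488, 0.3611]
ee_rot: [0.982, 0.183, 0.038, -0.007]
wrist_force: [1.6, 0.7, 0.1]
opening: 1.0
finger_force: 0.0
```

```bash
python3 st.py
```

```text
3.525 [0.301 0.636 0.691 0.004 1.738 1.504] [0.6732 0.2488 0.3611] [[0.93, 0.3604, 0.0721], [0.3595, -0.9328, 0.0267], [0.0769, 0.0011, -0.997]] tilt 4.41 az 20.3 [1.6 0.7 0.1] [ 0.05 -0.04  0.  ] 0.9996720864825951 0.0
```

Request:
{"op": "apply_moves", "data": {
  "plan": [-62,0,-5,0,-124,0,-10,0,-186,0,-15,0,-248,0,-20,0,-310,0,-25,0,-370,0,-30,0,-430,0,-30,0,-490,0,-30,0,-550,0,-30,0]
}}

```text
time: 4.65
ee_pos: [0.1597, 0.0509, 0.3495]
ee_rot: [0.982, 0.184, 0.039, -0.006]
wrist_force: [0.0, -0.8, 1.0]
opening: 0.998
finger_force: 0.0
```

```bash
python3 st.py
```

```text
4.65 [ 0.05  -0.777  2.042  0.024  1.801  1.257] [0.1597 0.0509 0.3495] [[0.9294, 0.3617, 0.0737], [0.3607, -0.9323, 0.0268], [0.0784, 0.0016, -0.9969]] tilt 4.5 az 20.0 [ 0.  -0.8  1. ] [-0.09  0.07 -0.04] 0.99821303749231 0.0
```

Request:
{"op": "apply_moves", "data": {
  "plan": [-20,0,-40,0,-40,0,-80,0,-40,0,-120,0]
}}

```text
time: 5.03
ee_pos: [0.1151, 0.0335, 0.4676]
ee_rot: [0.982, 0.183, 0.038, -0.006]
wrist_force: [-0.5, -0.4, 0.3]
opening: 0.998
finger_force: 0.0
```

```bash
python3 st.py
```

```text
5.025 [-0.11  -0.79   1.764  0.04   2.097  1.113] [0.1151 0.0335 0.4676] [[0.9299, 0.3605, 0.0733], [0.3595, -0.9327, 0.0267], [0.078, 0.0015, -0.997]] tilt 4.47 az 20.0 [-0.5 -0.4  0.3] [ 0.01  0.06 -0.01] 0.9980254295603674 0.0
```

Request:
{"op": "apply_moves", "data": {
  "plan": [0,0,-60,0,0,0,-120,0,0,0,-180,0]
}}

```text
time: 5.4
ee_pos: [0.1018, 0.0289, 0.6476]
ee_rot: [0.982, 0.183, 0.039, -0.006]
wrist_force: [0.3, 0.3, 0.4]
opening: 0.997
finger_force: 0.0
```

```bash
python3 st.py
```

```text
5.4 [-0.188 -0.553  1.191  0.061  2.435  1.062] [0.1018 0.0289 0.6476] [[0.9298, 0.3605, 0.0742], [0.3595, -0.9328, 0.0264], [0.0787, 0.0021, -0.9969]] tilt 4.52 az 19.6 [0.3 0.3 0.4] [-0.06  0.02  0.06] 0.9973671685834983 0.0
```

```bash
cat > k.py <<'E'
import numpy as np
from scipy.optimize import least_squares
D=[([-1.26860561,.300347,1.521408,0,1.320677,-.0666],[.19821,-.51285,.20503]),
([.102,.142,1.226,0,1.773,1.303],[.50039,.08784,.42034]),([.303,.876,.235,.002,1.991,1.506],[.71032,.26079,.38415]),
([.307,.9,.236,.004,1.929,1.51],[.7286,.2703,.3669]),([.301,.636,.691,.004,1.738,1.504],[.6732,.2488,.3611]),
([.05,-.777,2.042,.024,1.801,1.257],[.1597,.0509,.3495]),([-.11,-.79,1.764,.04,2.097,1.113],[.1151,.0335,.4676]),([-.188,-.553,1.191,.061,2.435,1.062],[.1018,.0289,.6476])]
def f(p,j):
    a,b,h,L,r0,c,d=p; q,s,t=j[1],j[1]+j[2],j[1]+j[2]+j[4]
    r=r0+a*np.sin(q)+b*np.sin(s)+c*np.cos(s)+L*np.sin(t)
    z=h+a*np.cos(q)+b*np.cos(s)-c*np.sin(s)+L*np.cos(t)
    u=np.array([np.cos(j[0]),np.sin(j[0])]);v=np.array([-u[1],u[0]])
    return np.array([*(r*u+d*v),z])
def fit():
    return least_squares(lambda p:np.concatenate([f(p,j)-x for j,x in D]),[.4,.4,.3,.25,0,0,0])
if __name__=='__main__':
    r=fit();print(r.x.round(4),abs(r.fun).max())
    for q in(-.79,-.6,-.4,-.2,0): 
        for J3 in (2.52,): print(q,f(r.x,[0,q,J3,0,np.pi-q-J3,0]).round(3), np.pi-q-J3)
E
python3 k.py
```

```text
[ 0.4243  0.448   0.2217  0.2714 -0.0005  0.0407  0.0402] 0.007108703324665063
-0.79 [0.134 0.04  0.138] 1.4115926535897931
-0.6 [0.167 0.04  0.109] 1.2215926535897932
-0.4 [0.195 0.04  0.072] 1.021592653589793
-0.2 [0.215 0.04  0.031] 0.8215926535897933
0 [ 0.227  0.04  -0.013] 0.6215926535897931
```

Request:
{"op": "apply_moves", "data": {
  "plan": [55,-20,20,0,110,-40,50,0,150,-46,100,0,150,-46,160,0,150,-46,220,0,150,-46,280,0,150,-46,340,0,150,-46,400,0,150,-46,460,0,145,-46,520,0,120,-46,570,0,100,-46,585,0]
}}

```text
time: 6.9
ee_pos: [0.2198, 0.1226, 0.0679]
ee_rot: [0.982, 0.183, 0.037, -0.006]
wrist_force: [0.7, 0.4, 1.2]
opening: 0.997
finger_force: 0.0
```

```bash
python3 st.py
```

```text
6.9 [ 3.640e-01 -2.680e-01  2.456e+00 -1.000e-03  8.790e-01  1.566e+00] [0.2198 0.1226 0.0679] [[0.9302, 0.3605, 0.0697], [0.3596, -0.9328, 0.0257], [0.0742, 0.0011, -0.9972]] tilt 4.26 az 20.3 [0.7 0.4 1.2] [ 0.01 -0.03  0.  ] 0.9974223313775216 0.0
```

Request:
{"op": "apply_moves", "data": {
  "plan": [-30,0,0,0,-60,0,0,0,-90,0,0,0,-120,0,0,0]
}}

```text
time: 7.4
ee_pos: [0.1516, 0.1114, 0.1036]
ee_rot: [0.983, 0.183, 0.024, 0.001]
wrist_force: [-1.2, 0.3, -0.3]
opening: 0.998
finger_force: 0.0
```

```bash
python3 st.py
```

```text
7.4 [ 0.459 -0.563  2.519 -0.016  1.14   1.668] [0.1516 0.1114 0.1036] [[0.9319, 0.3596, 0.0471], [0.3597, -0.9331, 0.0073], [0.0466, 0.0102, -0.9989]] tilt 2.73 az 8.8 [-1.2  0.3 -0.3] [-0.03  0.05 -0.  ] 0.9984494217545725 0.0
```

Request:
{"op": "apply_moves", "data": {
  "plan": [16,50,32,0,-15,43,34,0,-45,36,36,0,-75,30,38,0,-105,24,40,0]
}}

```text
time: 8.02
ee_pos: [0.129, 0.0886, 0.1274]
ee_rot: [0.983, 0.182, 0.011, 0.007]
wrist_force: [-0.3, 0.1, 0.6]
opening: 1.0
finger_force: 0.0
```

```bash
python3 st.py
```

```text
8.025 [ 0.397 -0.712  2.519 -0.018  1.317  1.605] [0.129  0.0886 0.1274] [[0.9332, 0.3585, 0.0234], [0.3588, -0.9334, -0.0092], [0.0185, 0.017, -0.9997]] tilt 1.44 az -21.5 [-0.3  0.1  0.6] [0.03 0.01 0.03] 1.0003559696003905 0.0
```

Request:
{"op": "apply_moves", "data": {
  "plan": [20,0,-58,0,70,-10,-95,5,125,-15,-130,10,185,-20,-147,15,245,-25,-147,15,305,-28,-147,15,365,-30,-147,15,425,-31,-147,15,441,-31,-147,15,441,-31,-147,15]
}}

```text
time: 9.28
ee_pos: [0.5264, 0.2778, 0.2811]
ee_rot: [0.999, 0.053, 0.011, 0.005]
wrist_force: [-0.3, -0.2, 0.4]
opening: 1.0
finger_force: 0.0
```

```bash
python3 st.py; python3 -c "
from h import *
d=snap('wrist','w1.png');print(proj(d,(.5255,.2775,.112)))"
```

```text
9.275 [ 0.432  0.351  1.28  -0.018  1.494  1.899] [0.5264 0.2778 0.2811] [[0.9942, 0.1054, 0.022], [0.1057, -0.9944, -0.0098], [0.0209, 0.012, -0.9997]] tilt 1.38 az -23.9 [-0.3 -0.2  0.4] [ 0.02  0.03 -0.01] 1.0001572217358288 0.0
[323.96471889 182.52405014]
```

View pics/w1.png

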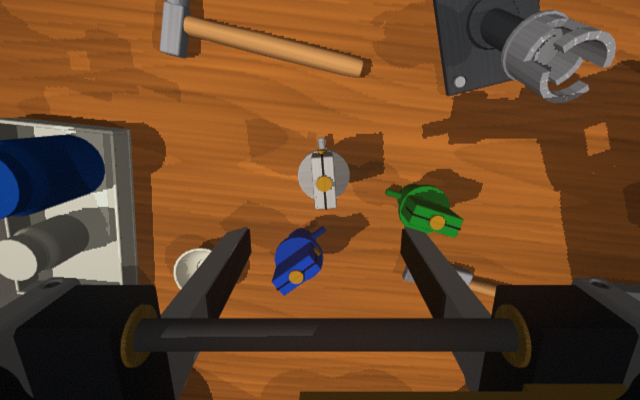

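The wrist view shows the pinned head's button at (324,184), its block nearly aligned with the image vertical, and its pin end at (321,143). The blue head is at (296,277) and the green at (437,222). The collar is at the upper right.

```bash
python3 - <<'E'
from h import *
d=load('w1')
print([onz(d,u,v,.112).round(4) for u,v in((296,277),(437,222))])
hsv=cv2.cvtColor(d['img'],cv2.COLOR_RGB2HSV)
m=np.zeros((400,640),np.uint8);m[140:215,290:355]=cv2.inRange(hsv,(18,150,140),(32,255,255))[140:215,290:355]
n,l,st,c=cv2.connectedComponentsWithStats(m);print([(c[i],st[i][4],onz(d,*c[i],.112).round(4)) for i in range(1,n)])
sub=hsv[140:215,290:355]; w=cv2.inRange(sub,(0,0,175),(180,60,255))
n,l,st,c=cv2.connectedComponentsWithStats(w)
ys,xs=np.where(w>0)
P=np.array([onz(d,x+290,y+140,.11)[:2] for x,y in zip(xs,ys)],np.float32)
r=cv2.minAreaRect(P*1000);print(len(xs),[x[:] if hasattr(x,'__len__') else x for x in r])
cv2.imwrite('pics/z2.png',np.hstack([cv2.resize(d['img'][140:215,290:355],(390,450),interpolation=cv2.INTER_CUBIC)[:,:,::-1],cv2.cvtColor(cv2.resize(w,(390,450)),cv2.COLOR_GRAY2BGR)]))
E
```

```text
[array([0.4018, 0.2995, 0.112 ]), array([0.4915, 0.1382, 0.112 ])]
[(array([319.66666667, 151.83333333]), np.int32(12), array([0.56 , 0.286, 0.112])), (array([323.63841808, 183.5819209 ]), np.int32(177), array([0.5242, 0.2777, 0.112 ]))]
658 [(524.2291870117188, 286.71856689453125), (62.08061599731445, 40.286720275878906), 9.764389038085938]
```

View pics/z2.png

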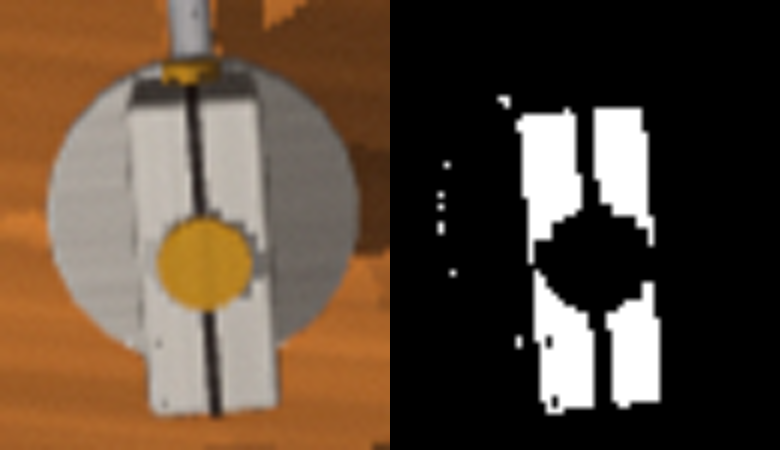

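```bash
python3 - <<'E'
from h import *
d=load('w1')
a=onz(d,290+192/6,140+85/6,.11);b=onz(d,290+214/6,140+412/6,.11);v=a-b
print(a,b,np.linalg.norm(v),np.degrees(np.arctan2(v[1],v[0])),(a+b)/2)
s=env.read_state();M=R.from_quat(s['ee_rot']).as_matrix()
for z in(.15,.073): print(M.T@(np.array([.5245,.2778,z])-s['ee_pos'])*1000)
E
```

```text
[0.5573971  0.28308164 0.11      ] [0.49378948 0.27211484 0.11      ] 0.06454611032034438 9.782377721910526 [0.52559329 0.27759824 0.11      ]
[ -4.16784759  -1.80625806 131.51524082]
[ -5.83408058  -2.71003612 208.49190516]
```

Request:
{"op": "apply_moves", "data": {
  "plan": [-2,-1,60,-4,-4,-2,115,-4,-5,-3,160,-4,-5,-3,190,-4,-5,-3,208,-4,-5,-3,208,-4]
}}

```text
time: 10.07
ee_pos: [0.5256, 0.2781, 0.0734]
ee_rot: [0.996, 0.088, 0.011, 0.006]
wrist_force: [-0.3, -0.6, 0.5]
opening: 0.998
finger_force: 0.0
```

Request:
{"op": "apply_moves", "data": {
  "plan": [0,0,0,0,0,0,0,0,0,0,0,0,0,0,0,0,0,0,0,0,0,0,0,0],
  "jaw": 1,
  "newtons": 50
}}

```text
time: 10.82
ee_pos: [0.5262, 0.2782, 0.0733]
ee_rot: [0.996, 0.088, 0.011, 0.006]
wrist_force: [0.3, 0.6, 0.4]
opening: 0.396
finger_force: 0.0
```

```bash
python3 st.py
```

```text
10.825 [ 0.433  0.525  1.53  -0.021  1.069  1.838] [0.5262 0.2782 0.0733] [[0.9843, 0.1751, 0.0236], [0.1753, -0.9845, -0.0091], [0.0216, 0.0131, -0.9997]] tilt 1.45 az -21.1 [0.3 0.6 0.4] [ 0.04  0.05 -0.03] 0.3964377118095239 0.0
```

Request:
{"op": "apply_moves", "data": {
  "plan": [0,0,0,0,0,0,0,0,0,0,-12,0,1,1,-50,0,2,2,-110,0,5,5,-170,-10,20,20,-230,-20,45,40,-285,-30,70,55,-340,-40,93,71,-390,-50,93,71,-425,-60,93,71,-425,-70]
}}

```text
time: 12.32
ee_pos: [0.6201, 0.2279, 0.5039]
ee_rot: [0.779, 0.627, 0.008, 0.012]
wrist_force: [0.1, 1.1, -5.9]
opening: 0.273
finger_force: 49.9
```

```bash
python3 st.py; python3 -c "
from h import *
d=snap('wrist','w2.png')"
```

```text
12.325 [ 0.303  0.663  0.309 -0.019  2.147  0.508] [0.6201 0.2279 0.5039] [[0.2138, 0.9765, 0.0273], [0.9769, -0.2136, -0.008], [-0.002, 0.0284, -0.9996]] tilt 1.63 az -16.4 [ 0.1  1.1 -5.9] [ 0.02 -0.04 -0.08] 0.27283328277361896 49.93679881095886
```

View pics/w2.png

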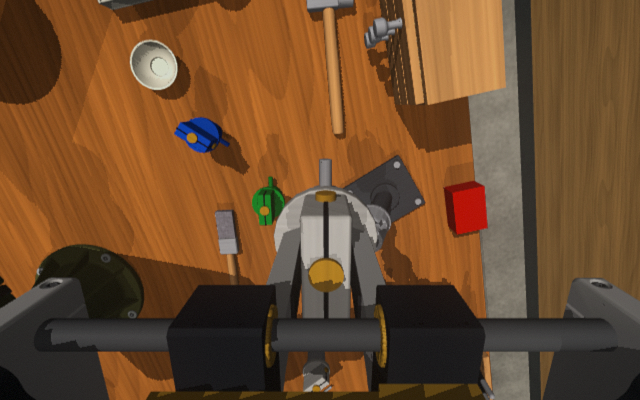

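The view shows the pinned head held straight between the pads, with its button at (326,274). Next I push past the reach limit, which adds outward tilt and keeps it.

Request:
{"op": "apply_moves", "data": {
  "plan": [31,49,-20,0,62,98,-40,0,93,147,-60,0,124,196,-80,0,155,245,-100,0,186,294,-120,0,217,343,-140,0,248,392,-160,0,279,441,-180,0,310,490,-200,0]
}}

```text
time: 13.62
ee_pos: [0.6863, 0.2505, 0.4334]
ee_rot: [0.78, 0.625, 0.024, 0.017]
wrist_force: [-0.2, -0.4, -4.7]
opening: 0.278
finger_force: 50.0
```

```bash
python3 st.py
```

```text
13.625 [ 0.305  0.809  0.236 -0.016  2.04   0.518] [0.6863 0.2505 0.4334] [[0.2178, 0.9742, 0.059], [0.9759, -0.2184, 0.0037], [0.0165, 0.0568, -0.9983]] tilt 3.39 az 3.6 [-0.2 -0.4 -4.7] [ 0.02  0.02 -0.03] 0.2778955618970054 49.998239278793335
```

Request:
{"op": "apply_moves", "data": {
  "plan": [31,44,-30,0]
}}

```text
time: 13.75
ee_pos: [0.6931, 0.2555, 0.4353]
ee_rot: [0.78, 0.625, 0.04, 0.022]
wrist_force: [-0.3, 0.3, -3.7]
opening: 0.276
finger_force: 50.0
```

Request:
{"op": "apply_moves", "data": {
  "plan": [31,44,-30,0,62,88,-60,0]
}}

```text
time: 14.0
ee_pos: [0.6987, 0.2617, 0.442]
ee_rot: [0.778, 0.624, 0.059, 0.029]
wrist_force: [-0.2, -0.3, -4.6]
opening: 0.271
finger_force: 50.0
```

Request:
{"op": "apply_moves", "data": {
  "plan": [31,44,-30,0,62,88,-60,0,93,132,-90,0]
}}

```text
time: 14.38
ee_pos: [0.7031, 0.2674, 0.4489]
ee_rot: [0.777, 0.623, 0.077, 0.035]
wrist_force: [-0.4, -0.7, -4.5]
opening: 0.273
finger_force: 50.0
```

```bash
python3 st.py
```

```text
14.375 [ 0.319  0.792  0.236 -0.012  1.945  0.533] [0.7031 0.2674 0.4489] [[0.211, 0.9638, 0.1631], [0.9745, -0.2205, 0.0423], [0.0767, 0.15, -0.9857]] tilt 9.7 az 14.5 [-0.4 -0.7 -4.5] [-0.07  0.15  0.02] 0.273491568939907 49.998162388801575
```

Request:
{"op": "apply_moves", "data": {
  "plan": [33,46,-15,0]
}}

```text
time: 14.5
ee_pos: [0.7141, 0.2739, 0.4453]
ee_rot: [0.776, 0.622, 0.093, 0.04]
wrist_force: [0.4, 0.5, -5.0]
opening: 0.275
finger_force: 50.0
```

Request:
{"op": "apply_moves", "data": {
  "plan": [33,46,-13,0]
}}

```text
time: 14.62
ee_pos: [0.7252, 0.2804, 0.4407]
ee_rot: [0.775, 0.621, 0.108, 0.045]
wrist_force: [-0.2, 0.5, -5.6]
opening: 0.275
finger_force: 50.0
```

Request:
{"op": "apply_moves", "data": {
  "plan": [33,47,-11,0]
}}

```text
time: 14.75
ee_pos: [0.7364, 0.2863, 0.437]
ee_rot: [0.773, 0.62, 0.123, 0.049]
wrist_force: [0.6, -0.5, -5.1]
opening: 0.274
finger_force: 50.0
```

Request:
{"op": "apply_moves", "data": {
  "plan": [34,47,-9,0]
}}

```text
time: 14.88
ee_pos: [0.7473, 0.2926, 0.4338]
ee_rot: [0.771, 0.619, 0.139, 0.054]
wrist_force: [0.0, 0.9, -4.7]
opening: 0.27
finger_force: 50.0
```

Request:
{"op": "apply_moves", "data": {
  "plan": [34,47,-7,0]
}}

```text
time: 15.0
ee_pos: [0.758, 0.2989, 0.431]
ee_rot: [0.769, 0.617, 0.155, 0.059]
wrist_force: [-0.1, -0.5, -4.7]
opening: 0.271
finger_force: 50.0
```

```bash
python3 st.py
```

```text
15.0 [ 0.333  0.832  0.236 -0.007  1.74   0.548] [0.758  0.2989 0.431 ] [[0.1893, 0.9311, 0.3118], [0.9679, -0.2304, 0.1001], [0.1651, 0.2829, -0.9448]] tilt 19.12 az 17.8 [-0.1 -0.5 -4.7] [-0.18  0.41 -0.04] 0.2710994130692061 49.99794602394104
```

Request:
{"op": "apply_moves", "data": {
  "plan": [35,44,-8,0]
}}

```text
time: 15.12
ee_pos: [0.7661, 0.3066, 0.4308]
ee_rot: [0.767, 0.616, 0.171, 0.064]
wrist_force: [0.4, 0.2, -4.7]
opening: 0.272
finger_force: 50.0
```

Request:
{"op": "apply_moves", "data": {
  "plan": [35,44,-6,0]
}}

```text
time: 15.25
ee_pos: [0.774, 0.3145, 0.4318]
ee_rot: [0.764, 0.614, 0.187, 0.069]
wrist_force: [0.7, -0.3, -4.3]
opening: 0.273
finger_force: 50.0
```

Request:
{"op": "apply_moves", "data": {
  "plan": [35,44,-4,0]
}}

```text
time: 15.38
ee_pos: [0.782, 0.3218, 0.4323]
ee_rot: [0.761, 0.612, 0.203, 0.074]
wrist_force: [-0.1, -0.5, -4.3]
opening: 0.274
finger_force: 50.0
```

Request:
{"op": "apply_moves", "data": {
  "plan": [35,44,-3,0]
}}

```text
time: 15.5
ee_pos: [0.7897, 0.3288, 0.4335]
ee_rot: [0.758, 0.61, 0.218, 0.078]
wrist_force: [-0.1, -0.4, -4.5]
opening: 0.274
finger_force: 50.0
```

```bash
python3 st.py; python3 - <<'E'
from h import *
from h import *
for n in('scene','top'): snap(n,n+'2.png')
s=load('scene2')['img'];t=load('w1')['img'];u=load('top2')['img']
c=lambda im,x,y,w:cv2.resize(im[max(y-w,0):y+w,x-w:x+w],(390,390),interpolation=cv2.INTER_CUBIC)
cv2.imwrite('pics/z3.png',np.hstack([c(s,268,225,30),c(t[:150],555,60,60)])[:,:,::-1])
E
```

```text
15.5 [ 0.355  0.848  0.236 -0.01   1.59   0.568] [0.7897 0.3288 0.4335] [[0.161, 0.8903, 0.426], [0.9585, -0.2438, 0.1474], [0.2351, 0.3846, -0.8926]] tilt 26.79 az 19.1 [-0.1 -0.4 -4.5] [-0.27  0.52  0.01] 0.2740878983673603 49.99793350696564
```

View pics/z3.png

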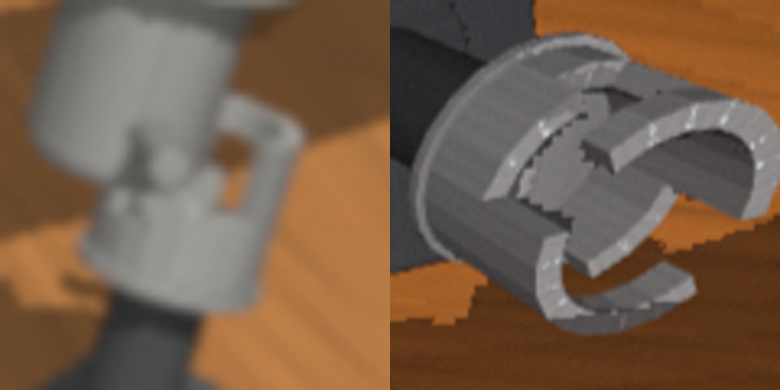

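```bash
python3 - <<'E'
from h import *
from scipy.optimize import least_squares
d=load('w1')
pts=[(690,99),(725,101),(755,120),(772,155),(774,205),(545,292),(570,326),(600,331),(640,318),(692,288)]
px=[(495+(x-390)/3.25,y/3.25) for x,y in pts]
a=np.radians(20.2);zz=np.array([-.4695*np.cos(a),-.4695*np.sin(a),.883]);xx=np.array([.883*np.cos(a),.883*np.sin(a),.4695]);yy=np.cross(zz,xx)
o=np.array([.6948,.065,.1]);m=o+.06*zz
Q=[]
for u,v in px:
    c,r=ray(d,u,v);p=c+r*((m-c)@zz)/(r@zz);Q.append([(p-m)@xx*1e3,(p-m)@yy*1e3])
Q=np.array(Q);print(Q.round(1).tolist())
r=least_squares(lambda c:np.hypot(*(Q-c[:2]).T)-c[2],[0,0,33]);print(r.x,r.fun.round(1))
for th in(0,60,180,240):
    for z in(.06,): 
        t=np.radians(th);p=m+.033*(np.cos(t)*xx+np.sin(t)*yy);q=proj(d,p);print(th,((q-[495,0])*3.25+[390,0]).round())
# plate screws in w1 visible
# rim in scene0/top0
for n in('scene0','top0'): print(n,proj(load(n),m))
E
```

```text
[[33.2, 3.0], [30.1, -7.3], [22.6, -18.2], [10.9, -27.4], [-4.9, -34.4], [-14.5, 28.6], [-28.8, 17.3], [-33.4, 6.8], [-32.3, -5.1], [-26.2, -18.7]]
[-1.09389947  0.46885815 32.1907422 ] [ 2.2 -0.  -2.1 -1.8  2.9 -1.   0.2  0.7 -0.5 -0.6]
0 [701.  97.]
60 [575. 188.]
180 [623. 324.]
240 [738. 249.]
scene0 [270.16265237 212.5907551 ]
top0 [303.00486308 164.24142593]
```

Request:
{"op": "apply_moves", "data": {
  "plan": [29,21,-2,0]
}}

```text
time: 15.72
ee_pos: [0.79, 0.3404, 0.4352]
ee_rot: [0.756, 0.608, 0.227, 0.081]
wrist_force: [0.4, 0.0, -4.8]
opening: 0.275
finger_force: 50.0
```

```bash
cat > c.py <<'E'
from h import *
a=np.radians(20.2);zz=np.array([-.46947*np.cos(a),-.46947*np.sin(a),.88295]);xx=np.array([.88295*np.cos(a),.88295*np.sin(a),.46947]);yy=np.cross(zz,xx)
o=np.array([.6948,.065,.1])-.0006*xx+.0003*yy
C=np.c_[xx,yy,zz]
OFF=np.array([-.0018,0,.0573])
def rep(pins,th):
    s=env.read_state();M=R.from_quat(s['ee_rot']).as_matrix();T=s['ee_pos']
    pin=C.T@(T+M@OFF-o)*1e3; tx=C.T@M[:,0];tz=C.T@M[:,2]
    ang=np.degrees(np.arctan2(tx[1],tx[0]))
    print('t',s['time'],'pin in collar mm',pin.round(1),'tool x ang',ang.round(1),'tool z in collar',tz.round(3),'F',(C.T@s['wrist_force']).round(1),'j',s['joint_pos'].round(2))
    turn=ang-th; Rz=R.from_euler('z',turn,degrees=True).as_matrix()
    for p in pins:
        tcp=o+C@np.array(p)/1e3-M@Rz@OFF
        print(p,'move',(M.T@(tcp-T)*1e3).round(1),'turn',turn.round(1))
E
python3 -c "
from c import *
rep([(0,0,150),(0,0,75),(0,0,35)],60)"
```

```text
t 15.725 pin in collar mm [319.8 223.3 152.1] tool x ang 57.5 tool z in collar [-0.002 -0.008 -1.   ] F [-2.  -0.1 -4.4] j [ 0.37  0.85  0.24 -0.02  1.57  0.58]
(0, 0, 150) move [-360.1 -149.9    4.6] turn -2.5
(0, 0, 75) move [-359.5 -150.1   79.6] turn -2.5
(0, 0, 35) move [-359.1 -150.2  119.6] turn -2.5
```

Request:
{"op": "apply_moves", "data": {
  "plan": [-55,-23,-5,-2.5,-110,-46,-5,-2.5,-165,-69,-5,-2.5,-220,-92,0,-2.5,-275,-115,0,-2.5,-320,-134,5,-2.5,-350,-146,15,-2.5,-360,-150,40,-2.5,-360,-150,55,-2.5,-360,-150,55,-2.5]
}}

```text
time: 16.98
ee_pos: [0.6256, 0.0426, 0.2385]
ee_rot: [0.742, 0.625, 0.225, 0.085]
wrist_force: [-0.0, 1.1, -4.8]
opening: 0.272
finger_force: 50.0
```

```bash
python3 - <<'E'
from c import *
rep([(0,0,75),(0,0,62),(0,0,35)],60)
s=snap('scene','s3.png');t=snap('wrist','w3.png')
c=lambda d,p,w:(lambda q:cv2.resize(d['img'][q[1]-w:q[1]+w,q[0]-w:q[0]+w],(390,390),interpolation=cv2.INTER_CUBIC))(np.clip(proj(d,p).astype(int),w,[640-w,400-w]))
cv2.imwrite('pics/z4.png',np.hstack([c(s,o+.07*zz,40),c(t,o+.06*zz,90)])[:,:,::-1])
E
```

```text
t 16.975 pin in collar mm [ 0.4  0.6 99.1] tool x ang 60.1 tool z in collar [-0.003 -0.007 -1.   ] F [-1.9  1.1 -4.4] j [-0.07  0.2   1.64  0.25  0.86 -0.02]
(0, 0, 75) move [-0.6 -0.  24.1] turn 0.1
(0, 0, 62) move [-0.5 -0.1 37.1] turn 0.1
(0, 0, 35) move [-0.3 -0.1 64.1] turn 0.1
```

View pics/z4.png

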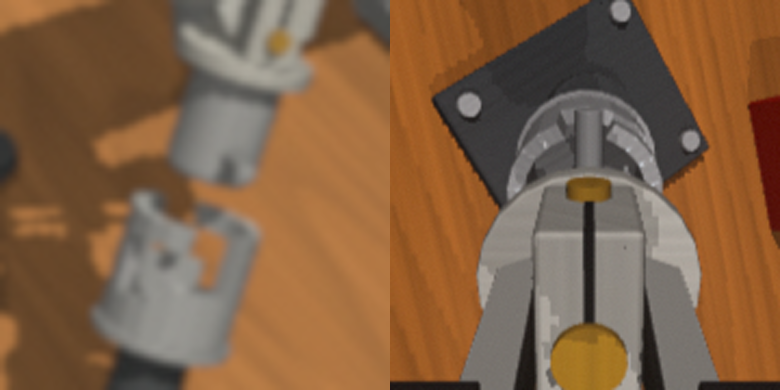

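The pin points straight at the slot and the shank is on the collar axis. I'll lower it in steps.

Request:
{"op": "apply_moves", "data": {
  "plan": [-0.5,0,15,0,-0.5,0,25,0,-0.5,0,30,0,-0.5,0,35,0,-0.5,0,40,0,-0.5,0,40,0]
}}

```text
time: 17.82
ee_pos: [0.6427, 0.0475, 0.2028]
ee_rot: [0.743, 0.625, 0.225, 0.085]
wrist_force: [-0.4, 1.2, -4.3]
opening: 0.273
finger_force: 50.0
```

```bash
python3 -c "
from c import *
rep([(0,0,45),(0,0,35)],60)"
```

```text
t 17.825 pin in collar mm [-0.8 -0.7 59.3] tool x ang 60.1 tool z in collar [-0.003 -0.007 -1.   ] F [-2.   1.2 -3.8] j [-0.06  0.27  1.64  0.25  0.79 -0.03]
(0, 0, 45) move [ 1.1  0.3 14.2] turn 0.1
(0, 0, 35) move [ 1.2  0.3 24.2] turn 0.1
```

Request:
{"op": "apply_moves", "data": {
  "plan": [1,0.3,6,0,1,0.3,12,0,1,0.3,17,0,1,0.3,21,0,1,0.3,21,0]
}}

```text
time: 18.45
ee_pos: [0.6523, 0.0515, 0.1845]
ee_rot: [0.743, 0.625, 0.225, 0.085]
wrist_force: [1.3, -0.1, -4.1]
opening: 0.274
finger_force: 50.0
```

Request:
{"op": "apply_moves", "data": {
  "plan": [0,0,1.5,0,0,0,3,0,0,0,3,0]
}}

```text
time: 18.82
ee_pos: [0.6537, 0.0518, 0.1829]
ee_rot: [0.743, 0.625, 0.225, 0.086]
wrist_force: [-4.6, -1.9, 0.5]
opening: 0.273
finger_force: 50.0
```

```bash
python3 -c "
from c import *
rep([(0,0,35)],60)"
```

```text
t 18.825 pin in collar mm [ 0.4 -0.5 36.1] tool x ang 60.1 tool z in collar [-0.002 -0.008 -1.   ] F [-4.2 -0.2  2.8] j [-0.05  0.32  1.63  0.26  0.76 -0.03]
(0, 0, 35) move [ 0.2 -0.6  1.1] turn 0.1
```

Request:
{"op": "apply_moves", "data": {
  "plan": [0,-0.4,-1,6,0,-0.2,-1,12,0,0,-1,18,-0.1,0.2,-1,24,-0.2,0.4,-1,30,-0.3,0.6,-1,36,-0.4,0.7,-1,42,-0.5,0.8,-1,48,-0.6,0.9,-1,54,-0.7,1,-1,58,-0.7,1,-1,58]
}}

```text
time: 20.2
ee_pos: [0.6541, 0.0509, 0.1834]
ee_rot: [0.952, 0.187, 0.238, -0.034]
wrist_force: [-0.5, -0.2, -4.6]
opening: 0.272
finger_force: 50.0
```

```bash
python3 -c "
from c import *
rep([(0,0,33),(0,0,23)],0);print(env.read_state()['ft_torque'].round(2))"
```

```text
t 20.2 pin in collar mm [-0.2  0.  36.6] tool x ang 2.1 tool z in collar [-0.003 -0.008 -1.   ] F [-2.7 -0.  -3.8] j [-0.05  0.32  1.63  0.26  0.76  0.98]
(0, 0, 33) move [0.2 0.1 3.6] turn 2.1
(0, 0, 23) move [ 0.3 -0.  13.6] turn 2.1
[-0.18  0.58 -0.02]
```

Twisted freely. Now the last 2° and down 12 mm with force checks.

Request:
{"op": "apply_moves", "data": {
  "plan": [0,0,0,2,0,0,3,2,0,0,5,2,0,0,5,2]
}}

```text
time: 20.7
ee_pos: [0.6562, 0.0517, 0.1787]
ee_rot: [0.956, 0.17, 0.237, -0.038]
wrist_force: [-0.2, -0.2, -4.8]
opening: 0.275
finger_force: 50.0
```

```bash
python3 -c "
from c import *
rep([(0,0,23)],0);print(env.read_state()['ft_torque'].round(2))"
```

```text
t 20.7 pin in collar mm [-0.5  0.1 31.3] tool x ang 0.1 tool z in collar [-0.003 -0.008 -1.   ] F [-2.4 -0.1 -4.1] j [-0.05  0.33  1.63  0.26  0.75  1.02]
(0, 0, 23) move [0.5 0.1 8.3] turn 0.1
[-0.24  0.6   0.05]
```

Request:
{"op": "apply_moves", "data": {
  "plan": [0.4,0,4,0,0.4,0,6.5,0,0.4,0,8,0,0.4,0,9,0,0.4,0,9,0]
}}

```text
time: 21.32
ee_pos: [0.6602, 0.053, 0.1722]
ee_rot: [0.956, 0.17, 0.237, -0.038]
wrist_force: [-16.0, -2.8, 8.8]
opening: 0.272
finger_force: 50.0
```

```bash
python3 -c "
from c import *
rep([(0,0,23)],0);print(env.read_state()['ft_torque'].round(2))"
```

```text
t 21.325 pin in collar mm [ 0.2 -0.  23.7] tool x ang 0.1 tool z in collar [-0.003 -0.008 -1.   ] F [-10.    2.9  15.3] j [-0.05  0.34  1.62  0.26  0.74  1.02]
(0, 0, 23) move [-0.2 -0.   0.7] turn 0.1
[-0.37  2.24  0.22]
```

Request:
{"op": "apply_moves", "data": {
  "plan": [-0.3,0,-0.7,0,-0.3,0,-0.7,0],
  "newtons": 10
}}

```text
time: 21.58
ee_pos: [0.66, 0.053, 0.1724]
ee_rot: [0.956, 0.17, 0.238, -0.038]
wrist_force: [-6.5, -1.7, 2.1]
opening: 0.276
finger_force: 10.0
```

Request:
{"op": "apply_moves", "data": {
  "plan": [0,0,0,0,0,0,0,0,0,0,0,0,0,0,0,0,0,0,0,0],
  "jaw": -0.1
}}

```text
time: 22.2
ee_pos: [0.66, 0.053, 0.1717]
ee_rot: [0.956, 0.17, 0.238, -0.038]
wrist_force: [-0.2, 0.5, -0.6]
opening: 0.551
finger_force: 0.0
```

Request:
{"op": "apply_moves", "data": {
  "plan": [0,0,-8,0,0,0,-25,0,0,0,-55,0,0,0,-100,0,0,0,-150,0,0,0,-150,0]
}}

```text
time: 22.95
ee_pos: [0.5936, 0.0293, 0.3097]
ee_rot: [0.955, 0.17, 0.241, -0.037]
wrist_force: [0.4, 0.1, -0.9]
opening: 0.549
finger_force: 0.0
```

```bash
python3 - <<'E'
from c import *
rep([],0)
s=snap('scene','s4.png');t=snap('wrist','w4.png')
c=lambda d,p,w:(lambda q:cv2.resize(d['img'][q[1]-w:q[1]+w,q[0]-w:q[0]+w],(390,390),interpolation=cv2.INTER_CUBIC))(np.clip(proj(d,p).astype(int),w,[640-w,400-w]))
print([ (proj(s,o+z*zz)-proj(s,o+.07*zz).astype(int)+40)*390/80 for z in(.023,.06,.063)])
cv2.imwrite('pics/z5.png',np.hstack([c(s,o+.07*zz,40),c(t,o+.08*zz,110)])[:,:,::-1])
E
```

```text
t 22.95 pin in collar mm [  2.8   0.5 178.2] tool x ang 0.1 tool z in collar [ 0.004 -0.011 -1.   ] F [-0.1 -0.  -1. ] j [-0.1   0.08  1.62  0.24  1.01  1.03]
[array([170.89943091, 285.88034102]), array([192.11848301, 217.6017573 ]), array([193.85094437, 212.02704984])]
```

View pics/z5.png

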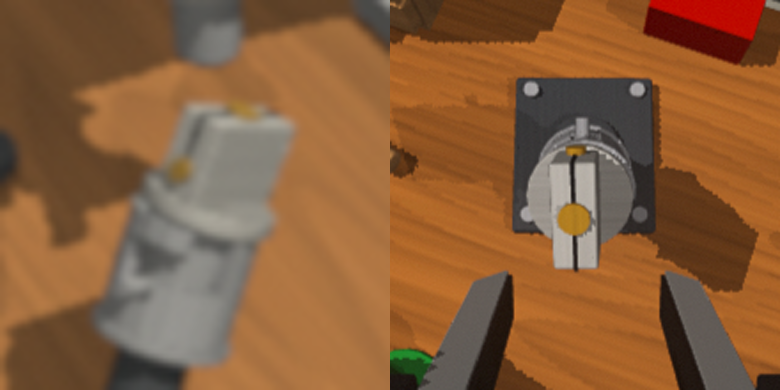

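The head sits in the collar with its disc close on the rim and the block aligned with the plate. The gripper is clear, so I'm handing in.

```bash
python3 -c "
from bench import env
print(env.finish_job())"
```

```text
the job is handed in; nothing more can be done
None
```

The pinned head is twisted 60° clockwise in the collar, seated in the locking notches and let go; I handed the job in at about 23 s, and no verdict came back.

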